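# Couple the latch hook to the draw bench carriage

## Robot

A 7-joint arm with a two-finger parallel gripper is mounted at the origin on the work surface. World frame = base frame: x ahead of the robot, y to its left, z up, the work surface at z = 0. Lengths are in mm, angles in rad, forces in N, time in s.
With the tool pointing down it reaches from about 400 to 875 mm from the base axis. Payload 4.4 kg.
Tool frame: the origin (TCP) lies at the very end of the fingers, on their centre line; the grasp point (between the pads) lies 19 mm behind it; z points along the fingers, y is the direction in which the jaws open and shut (so a half turn about z gives the same grasp; the last joint's range is limited). The gripper opens to 85 mm and grips with 20 to 120 N. Pads are 22 mm wide; open, the fingers measure 114 mm over their backs; the gripper's body (76 mm by 85 mm) begins 54 mm behind the grasp point. The pads swing forward as they close: fully open they stand 13 mm farther back than shut.
Start: joints at [-1.383, 0.628, 0.038, 1.517, -0.027, 0.996, -0.02], TCP at [163.179, 629.198, 231.313] pointing down, gripper open.
Joint ranges: [-3.06, 3.06], [-0.37, 2.12], [-1.25, 1.32], [0.18, 2.47], [-1.1, 4.24], [0.23, 1.98], [-2.94, 2.94]. Speed limits (rad/s): [2.57, 2.57, 3.14, 3.14, 3.14, 3.14, 3.14].

## Interface

Orientations are given as [roll, pitch, yaw] about the fixed x, y, z axes, in that order (R = Rz(yaw) Ry(pitch) Rx(roll)).
In Python, from cell import ctrl, eyes gives the robot as it stands.
- The arm moves only by the tool move_arm, never from a script. Its argument "increments" is a list of rows, each a list of 6 numbers: the shift along the tool's x, y, z in cm, then the turn, a rotation vector about the tool's x, y, z in degrees. In form: [[x, y, z, wx, wy, wz], ...]. A call has 1 to 20 rows; each row is the pose to reach, as a shift and turn from the pose commanded when the call began, along the tool's axes at that moment; what a row does not reach only later rows make up. A row lasts 1/10 s, in which the tool goes at most 50 mm and 8.59 degrees, less where a joint would pass 70% of its speed; a pose out of reach is approached as far as the arm can. A call with a gripper value outside its range is refused whole. "grip" is the opening, from -1 (shut) to 1 (fully open), set as the call begins (left out, the last holds). The fingers move at their own pace and stop on an object; the grip force is fixed at half the most. Time passes only in rows, so rows that repeat a pose let the fingers close. It gives the time, the measured TCP pose, the force and the opening at its end, in the units of the state.
- ctrl.read_state(): the state, without advancing time (a new reading comes with each control period).
- eyes.get_image(name): name is "scene" or "top" or "wrist"; returns the picture (400x640x3 uint8, red, green, blue); there is no depth.
- eyes.calibration(name): a dict with "fx", "fy", "cx", "cy" (pixels), "pose" (4x4, takes a point from camera to world coordinates); the wrist camera has in their place "tool_from_camera" (4x4, takes a point from camera to tool coordinates, whose origin is the TCP and whose axes are the flange's). Camera axes: x right, y up, looking along -z (the intrinsics and any distortion apply to the point x, -y, -z); pixel columns grow to the right and rows downward; lengths in mm; the calibration is good to about 2 mm. A picture is of the moment at which its call begins: read the wrist's pose just before it. calibration takes no time and is no camera call.
- ctrl.finish_job(): hands the job in, once; it reports no verdict.
The state is a dict: "clock": time; "qpos": joint angles; "qd": joint speeds; "tau": joint torques, N m; "eef_pos": TCP position; "tool_rot": TCP orientation; "force": force on the tool from outside, world axes, zero at the start; "torque": the same for the moment, N m; "width": finger opening in mm.
Only numpy, scipy, OpenCV 4.12 (cv2) and the standard library are available. Lean on these libraries where they do the work, as an engineer would, in place of code of your own. Each camera call takes 0.05 s, during which the arm holds its last target. There are 200 camera calls.

## Task

Pick up the steel latch hook by its wooden grip and push its open mouth straight onto the headed stud of the draw bench's sliding carriage, going on until the sprung latch snaps shut behind the stud. Then use the hook to draw the carriage gently all the way towards the robot until it is against its front stop, and let go, leaving the hook coupled and standing level on its foot on the bench. Never ram or yank the stud, do not move the carriage with the fingers, and leave the other things on the bench where they are.

Things in the scene. Friction and masses are not known exactly. Their poses are not given: they have to be found in the camera images.
- hook: Loose steel latch hook, 0.45 kg, level on its foot on the bench. Origin: centre of its upright wooden grip, 48 mm above the bench; x out of the mouth, z up. Grip 52 (x) x 18 (y) x 44 mm tall: pinch it across y from above. Below it a 10 mm plate, 28 mm wide (22 to 32 mm below the origin), on a foot 80 x 28 x 16 mm. Ahead of x = 46 mm there is only the plate, forked into two prongs.
- hook_seat (a point): Where the stud's axis lies when it touches the closed bottom of the hook's pocket: at x = 62.5 mm, y = 0, 27 mm below the origin in the hook's frame (same axes, mid-height of the plate). The pocket's side walls are 11 mm to the right (-y) and 17 mm to the left; the prongs are 48 mm wide over both.
- hook_throat (a point): Middle of the 16 mm wide throat between the prongs' lips: x = 98 mm, y = 0, 27 mm below the origin in the hook's frame (same axes). The throat runs from x = 93.5 to 103 mm, then the lips flare to a mouth about 40 mm wide at x = 118 mm, the hook's very front. The shut latch spans the way in just behind the throat.
- latch (a joint): Angle (rad) of the sprung latch, a 4 mm thick steel finger hinged on the hook's left (+y) prong: 0 = shut across the pocket, inner face at x = 88 mm of the hook; grows to 1.35 as pushed inwards. A stud needs about 4 N to start it, up to about 8 N to pass; it springs shut once the stud's axis is deeper than about x = 65 mm, 2.5 mm before the pocket's bottom.
- carriage: The sliding carriage: a steel block on two rods with a tongue towards the robot, a flat bar 30 mm wide, top 13 mm above the bench, bearing an upright round stud 12 mm in diameter with a head 32 mm across (33 to 40 mm above the bench). Origin on the stud's axis at bench height; x along the slide, away from the robot. The hook goes on only level and along x, its plate between bar and head.
- stud_mid (a point): Point on the stud's axis 21 mm above the bench, axes as carriage: the mid-height of the hook's plate when its foot is on the bench (the plate, 16 to 26 mm up, then clears the bar by 3 mm and the head by 7 mm).
- stud_home (a point): Fixed point 21 mm above the bench where stud_mid lies once the carriage is against its front stop (two grey uprights 120 mm beyond). Axes as carriage. The carriage (0.75 kg, about 2 N to move, no spring) starts beyond it; pushed, it rolls back some 15 to 45 mm, never the same, to a firm rear stop: only there can the push open the latch. Over 30 N between hook and stud is ramming.
- block: Bystander: a plain square steel bench block, 75 x 75 x 24 mm. Origin under its middle. Leave it alone.
- jar: Bystander: a small amber glass jar with a steel lid, 56 mm across, 70 mm high. Origin under its middle. Leave it alone.
- mallet: Bystander: a small hammer lying on the bench. Origin under its middle. Leave it alone.
- burrs: Bystander: a low wooden block, 90 x 60 x 30 mm, with four thin steel bits standing in it. Origin under its middle. Leave it alone.
Mind the look-alikes: they are no part of the job. What is shaped like the hook but pink is not meant.

How it is judged (in metres and radians):
On the way, in this order (a step that is already met when the one before it is completed fails the run):
1. the stud, entering the mouth, presses the latch open (value of joint latch above 0.5 rad and x of stud_mid in the frame of hook between 0.055 and 0.098 m and y of stud_mid in the frame of hook between -0.012 and 0.018 m and z of stud_mid in the frame of hook between -0.04 and -0.014 m), for 0.02 s.
2. the latch is shut with the stud in the pocket behind it (value of joint latch below 0.12 rad and x of stud_mid in the frame of hook between 0.055 and 0.087 m and y of stud_mid in the frame of hook between -0.012 and 0.018 m and z of stud_mid in the frame of hook between -0.04 and -0.014 m), for 0.1 s.
At the end, for the whole second after the job is handed in: The latch is shut (under 0.12 rad) with the stud in the hook's pocket behind it, the carriage is within 5 mm of its front stop, and the hook stands level (within 0.08 rad) on its foot on the bench (origin under 53 mm), at rest and released (all of step 2 and x of stud_mid in the frame of stud_home below 0.005 m and angle between hook's own z axis and vertical below 0.08 rad and height (world z) of hook below 0.053 m and linear speed of hook below 0.02 m/s); the robot touches nothing.
It fails at once if the hook rams or yanks the stud (more than 30 N) (contact force between hook and carriage above 30 N).
It fails at once if the fingers push the carriage or its stud (more than 3 N) (contact force between the fingers and carriage above 3 N).
It fails at once if a bystander (block, jar, hammer, bit stand) is moved more than 20 mm (distance of any of block, jar, mallet, burrs from where it was at the start of the episode above 0.02 m).
It also fails if it takes over 56 s, if anything falls off the work surface, if the arm or the gripper's body presses on something with over 40 N, if the wrist force passes 120 N, or if a joint passes its speed limit or range.

## Working session

There is one attempt and no reset: what is moved stays moved. The work goes in short steps, Python scripts to look and compute and a tool call to move; the robot and the scene stay as the last step left them, time stands still between calls to the robot, and variables do not carry over. Pictures are saved under pics/ and viewed, about 8 in all and at most 12, crops included, and the job is handed in when it is done.

Besides the shell and the picture viewer there is one more tool, called after "Call:" in YAML: its name, and indented under it one key for each argument. move_arm: Moves the arm, as the interface text tells. Its arguments: {"type":"object","properties":{"increments":{"type":"array","items":{"type":"array","items":{"type":"number"}}},"grip":{"type":"number"}},"required":["increments"]}

```bash
mkdir -p pics; ls
python3 - <<'E'
from cell import ctrl, eyes
import cv2,numpy as np
s=ctrl.read_state();print({k:np.round(v,3).tolist() for k,v in s.items()})
for n in("scene","top"):
    im=eyes.get_image(n);cv2.imwrite(f"pics/{n}0.png",im[:,:,::-1])
    print(n,{k:(np.round(v,3).tolist()) for k,v in eyes.calibration(n).items()})
print({k:(np.round(v,3).tolist()) for k,v in eyes.calibration("wrist").items()})
a=cv2.imread("pics/scene0.png");b=cv2.imread("pics/top0.png")
E
```

```text
pics
{'clock': 0.0, 'qpos': [-1.383, 0.629, 0.038, 1.518, -0.027, 0.996, -0.02], 'qd': [-0.001, -0.001, 0.003, 0.0, -0.001, -0.002, 0.001], 'tau': [0.0, -56.34, 1.226, -19.345, 0.011, 0.01, -0.0], 'eef_pos': [163.008, 628.579, 230.399], 'tool_rot': [-3.14, 0.0, 2.888], 'force': [0.607, -0.628, -0.206], 'torque': [-0.01, 0.002, -0.001], 'width': 85.439}
scene {'fx': 401.074, 'fy': 401.074, 'cx': 326.806, 'cy': 194.17, 'pose': [[0.548, -0.675, 0.494, 1073.999], [0.836, 0.451, -0.312, -306.678], [-0.013, 0.584, 0.812, 968.388], [0.0, 0.0, 0.0, 1.0]]}
top {'fx': 446.414, 'fy': 446.414, 'cx': 315.196, 'cy': 200.609, 'pose': [[0.016, 0.986, -0.168, 317.707], [-1.0, 0.018, 0.014, 40.711], [0.017, 0.168, 0.986, 1370.322], [0.0, 0.0, 0.0, 1.0]]}
{'fx': 291.255, 'fy': 291.255, 'cx': 321.209, 'cy': 198.782, 'tool_from_camera': [[-0.0, 0.944, 0.329, 85.233], [1.0, 0.0, 0.001, 0.366], [0.001, 0.329, -0.944, -142.664], [0.0, 0.0, 0.0, 1.0]]}
```

View pics/top0.png

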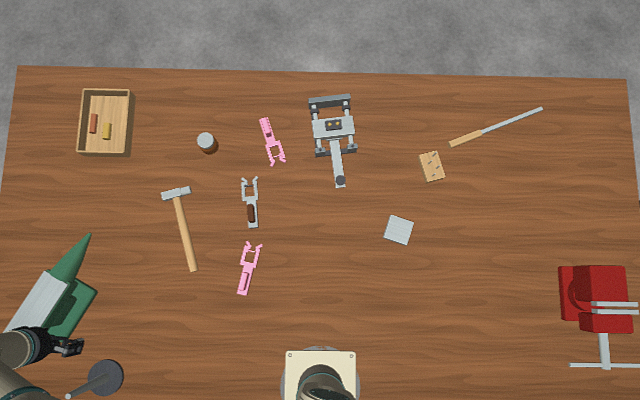

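View pics/scene0.png

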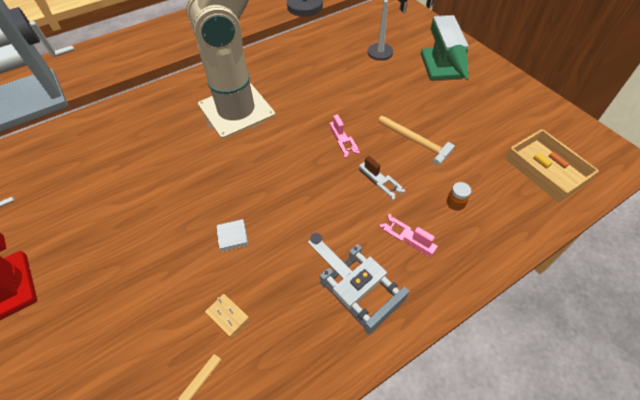

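The top picture shows three hook shapes: pink at (272,142), pink at (249,268), and steel with a brown wooden grip at (251,203). The steel one is the one meant. The stud head is at (340,181), and the carriage's tongue runs towards the robot. I'll confirm with one enlarged crop.

```bash
cat > h.py <<'E'
import numpy as np,cv2
from cell import ctrl,eyes
from scipy.spatial.transform import Rotation as R
def ray(cal,P,u,v,z):
    d=P[:3,:3]@np.array([(u-cal["cx"])/cal["fx"],-(v-cal["cy"])/cal["fy"],-1.]);o=P[:3,3]
    return o+d*(z-o[2])/d[2]
def proj(cal,P,p):
    c=P[:3,:3].T@(np.asarray(p)-P[:3,3]);return cal["cx"]+cal["fx"]*c[0]/-c[2],cal["cy"]-cal["fy"]*c[1]/-c[2]
def tool():
    s=ctrl.read_state();T=np.eye(4);T[:3,:3]=R.from_euler('xyz',s["tool_rot"]).as_matrix();T[:3,3]=s["eef_pos"];return s,T
def to_inc(T,pos,yaw):
    "increment (cm, deg rotvec) from tool pose T to TCP pos with tool down, yaw"
    G=R.from_euler('xyz',[np.pi,0,yaw]).as_matrix()
    return np.round(T[:3,:3].T@(np.array(pos)-T[:3,3])/10,2),np.round(np.degrees(R.from_matrix(T[:3,:3].T@G).as_rotvec()),2)
E
python3 - <<'E'
from h import *
a=cv2.imread("pics/top0.png")[90:250,225:375];cv2.imwrite("pics/crop1.png",cv2.resize(a,None,fx=3.7,fy=3.7,interpolation=cv2.INTER_CUBIC))
c=eyes.calibration("top");P=c["pose"]
for n,u,v,z in [("grip",251,214,70),("stud",340,181,40),("carr",333,125,40),("block",399,229,24),("jar",206,140,70)]: print(n,ray(c,P,u,v,z).round(0))
E
```

```text
grip [496. 210.  70.]
stud [606. -53.  40.]
carr [784. -30.  40.]
block [ 464. -234.   24.]
jar [718. 354.  70.]
```

View pics/crop1.png

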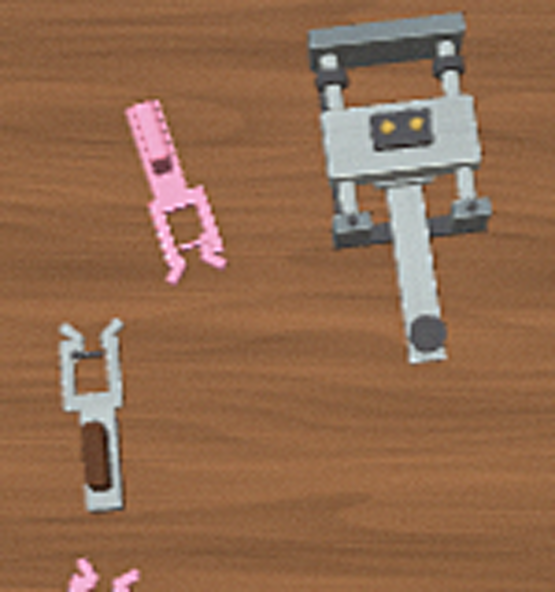

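The crop confirms it: steel prongs with the latch across the pocket, brown grip at top pixel (251,213). Both look-alikes are pink. Next I move above and between hook and stud to see both with the wrist camera.

Run:
```python
from h import *
s,T=tool();print(to_inc(T,[480,110,190],0.1))
```

```text
(array([-43.71, -42.24,   4.12]), array([-3.0000e-02,  1.4000e-01,  1.5973e+02]))
```

Call:
move_arm:
  increments:
    - [-43.7,-42.2,4.1,0,0,160]
    - [-43.7,-42.2,4.1,0,0,160]
    - [-43.7,-42.2,4.1,0,0,160]
    - [-43.7,-42.2,4.1,0,0,160]
    - [-43.7,-42.2,4.1,0,0,160]
    - [-43.7,-42.2,4.1,0,0,160]
    - [-43.7,-42.2,4.1,0,0,160]
    - [-43.7,-42.2,4.1,0,0,160]
    - [-43.7,-42.2,4.1,0,0,160]
    - [-43.7,-42.2,4.1,0,0,160]
    - [-43.7,-42.2,4.1,0,0,160]
    - [-43.7,-42.2,4.1,0,0,160]
    - [-43.7,-42.2,4.1,0,0,160]
    - [-43.7,-42.2,4.1,0,0,160]
    - [-43.7,-42.2,4.1,0,0,160]
    - [-43.7,-42.2,4.1,0,0,160]
    - [-43.7,-42.2,4.1,0,0,160]
    - [-43.7,-42.2,4.1,0,0,160]
    - [-43.7,-42.2,4.1,0,0,160]
    - [-43.7,-42.2,4.1,0,0,160]
  grip: 1

```text
clock: 2.1
eef_pos: [479.9, 111.1, 189.9]
tool_rot: [3.141, 0.001, 0.095]
force: [-0.1, -0.1, -0.1]
width: 85.4
```

Run:
```python
from h import *
s,T=tool();print(s["clock"],s["eef_pos"],s["tool_rot"],np.round(s["qpos"],2))
im=eyes.get_image("wrist")[:,:,::-1];cv2.imwrite("pics/w1.png",im);np.save("T1.npy",T)
```

```text
2.1 [479.88085347 111.08148399 189.88299361] [3.14085237e+00 9.34223752e-04 9.53141285e-02] [-0.82  0.59  0.81  2.01 -0.6   0.8  -1.13]
```

View pics/w1.png

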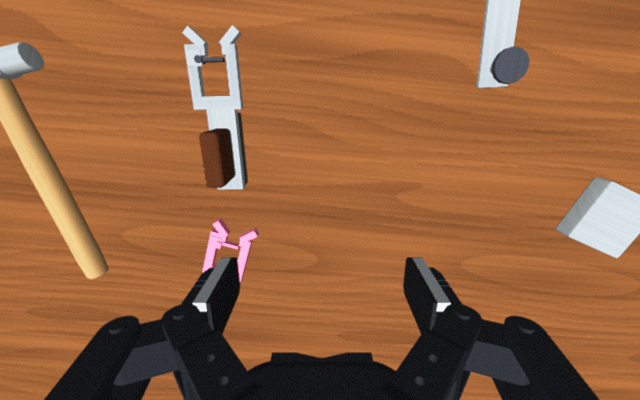

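Wrist view: hook grip top about (215,158), mouth tips about (185,33) and (238,33), stud head (510,65), bar's left edge (487,0) to (478,84), block (605,215).

Run:
```python
from h import *
T=np.load("T1.npy");c=eyes.calibration("wrist");P=T@c["tool_from_camera"]
r=lambda u,v,z:ray(c,P,u,v,z)
for n,u,v,z in [("griptopL-f",201,133,70),("griptopR-f",227,129,70),("gripbackR?",231,158,70),("pockL",202,96,26),("pockR",231,96,26),("tipL",185,30,26),("tipR",236,29,26),("outL",194,109,26),("outR",242,107,26),("plR1",236,110,26),("plR2",244,188,26),("stud",510.5,65,40),("bar1",487,0,13),("bar2",478,84,13),("barend R",507,87,13)]:
    print(n,r(u,v,z).round(1))
a=cv2.imread("pics/w1.png");b=np.hstack([cv2.resize(a[15:205,165:265],None,fx=3,fy=3,interpolation=2),cv2.resize(a[0:190,440:540],None,fx=3,fy=3,interpolation=2)]);cv2.imwrite("pics/c2.png",b)
```

```text
griptopL-f [524.4 222.3  70. ]
griptopR-f [530.  199.4  70. ]
gripbackR? [504.4 196.1  70. ]
pockL [554.1 237.   26. ]
pockR [556.8 208.4  26. ]
tipL [610.7 250.4  26. ]
tipR [616.  203.4  26. ]
outL [540.9 245.5  26. ]
outR [547.4 197.5  26. ]
plR1 [543.9 203.5  26. ]
plR2 [462.2 194.9  26. ]
stud [608.4 -51.   40. ]
bar1 [664.7 -27.6  13. ]
bar2 [592.  -39.1  13. ]
barend R [592.  -69.5  13. ]
```

View pics/c2.png

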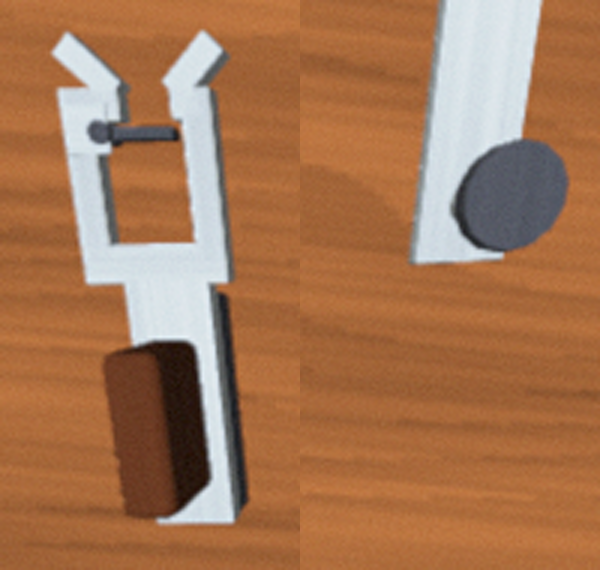

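```bash
cat > fit.py <<'E'
from h import *
from scipy.optimize import least_squares
def fit(W,x0):  # W: list (worldpoint, hx or None, hy or None)
    def f(p):
        r=[]
        for w,hx,hy in W:
            d=w[:2]-p[:2];c,s=np.cos(p[2]),np.sin(p[2]);a,b=c*d[0]+s*d[1],-s*d[0]+c*d[1]
            if hx is not None:r.append(a-hx)
            if hy is not None:r.append(b-hy)
        return r
    o=least_squares(f,x0,loss='soft_l1');return o.x,np.round(f(o.x),1)
E
python3 - <<'E'
from fit import *
T=np.load("T1.npy");c=eyes.calibration("wrist");P=T@c["tool_from_camera"]
q=lambda u,v,z:ray(c,P,165+u/3,15+v/3,z)
W=[(q(112,243,26),56.5,17),(q(197,242,26),56.5,-11),(q(87,284,26),None,27),(q(229,281,26),None,-21),(q(57,90,26),None,27),(q(211,88,26),None,-21),(q(67,32,26),118,None),(q(205,30,26),118,None),(q(126,288,26),None,14),(q(211,288,26),None,-14),(q(238,520,26),None,-14),(q(105,362,70),None,9),(q(126,510,70),None,9),(q(150,348,70),26,-9)]
print(fit(W,[500,210,.1]))
s=lambda u,v,z:ray(c,P,440+u/3,v/3,z)
a,b,d=s(440,0,13),s(412,263,13),s(541,0,13);e=s(526,125,13);print("hd",np.arctan2(*(a-b)[1::-1]),np.arctan2(*(d-e)[1::-1]),"w",np.linalg.norm(a-d));h=s(512,196,40);print("head",h, "diam",s(568,170,40)-s(457,210,40))
n=np.array([-np.sin(.14),np.cos(.14)]);print("bar y offset of left edge from head",n@(a-h)[:2],n@(b-h)[:2],n@(d-h)[:2])
E
```

```text
(array([4.99884483e+02, 2.13154695e+02, 1.19822736e-01]), array([ 0.1, -0.1, -0.2, -0.2,  0.4,  0.6, -0.1, -0.4, -0.1, -0.6,  0.5,
       -0.1,  0. , -1.6, -0.8,  0.8,  2.5]))
hd 0.2696482230893989 0.2912681222532954 w 31.65930230780746
head [ 616.84689791 -142.67027299   40.        ] diam [ 13.9556183  -29.09582948   0.        ]
bar y offset of left edge from head 13.742556633374516 3.6393856642887146 -17.88509478017413
```

Run:
```python
from fit import *
T=np.load("T1.npy");c=eyes.calibration("wrist");P=T@c["tool_from_camera"]
s=lambda u,v,z:ray(c,P,440+(u-300)/3,v/3,z)
a,b,d,e=s(440,0,13),s(412,263,13),s(541,0,13),s(526,125,13);h=s(512,196,40)
for p,r in((a,b),(d,e)):print("hd",np.arctan2(*(p-r)[1::-1]))
n=np.array([-np.sin(.14),np.cos(.14)]);print(h,[n@(k-h)[:2] for k in(a,b,d,e)])
_,T=tool()
print(to_inc(T,[500,213.2,100],.12),to_inc(T,[500,213.2,33],.12))
```

```text
hd 0.15787586740356635
hd 0.18010734028759445
[608.12816549 -51.19592778  40.        ] [np.float64(15.836467042410911), np.float64(14.458733345321637), np.float64(-15.764182814463961), np.float64(-17.167298347779624)]
(array([ 3.  , -9.97,  8.99]), array([ 0.03,  0.04, -1.28])) (array([ 3.  , -9.97, 15.69]), array([ 0.03,  0.04, -1.28]))
```

Call:
move_arm:
  increments:
    - [3,-10,4,0,0,-1.3]
    - [3,-10,9,0,0,-1.3]
    - [3,-10,9,0,0,-1.3]
    - [3,-10,12,0,0,-1.3]
    - [3,-10,14,0,0,-1.3]
    - [3,-10,15.7,0,0,-1.3]
    - [3,-10,15.7,0,0,-1.3]
    - [3,-10,15.7,0,0,-1.3]

```text
clock: 2.95
eef_pos: [500.7, 213.2, 33.5]
tool_rot: [-3.141, 0.0, 0.119]
force: [-0.5, -0.1, 1.1]
width: 85.5
```

Call:
move_arm:
  increments:
    - [0,0,0,0,0,0]
    - [0,0,0,0,0,0]
    - [0,0,0,0,0,0]
    - [0,0,0,0,0,0]
    - [0,0,0,0,0,0]
    - [0,0,0,0,0,0]
    - [0,0,0,0,0,0]
    - [0,0,0,0,0,0]
    - [0,0,0,0,0,0]
    - [0,0,0,0,0,0]
  grip: -1

```text
clock: 3.95
eef_pos: [500.7, 213.6, 33.7]
tool_rot: [-3.141, -0.0, 0.118]
force: [-0.5, 1.1, 5.3]
width: 17.3
```

Run:
```python
from h import *
_,T=tool();print(to_inc(T,[485.6,-71.6,93.7],.165))
```

```text
(array([-4.86, 28.14, -6.02]), array([-0.03, -0.02, -2.68]))
```

Call:
move_arm:
  increments:
    - [0,0,-0.5,0,0,0]
    - [0,0,-2,0,0,0]
    - [0,0,-4,0,0,0]
    - [0,0,-6,0,0,0]
    - [-1,2,-6,0,0,-0.5]
    - [-2,5,-6,0,0,-1]
    - [-3,9,-6,0,0,-1.5]
    - [-4,13,-6,0,0,-2]
    - [-4.9,17,-6,0,0,-2.7]
    - [-4.9,21,-6,0,0,-2.7]
    - [-4.9,24.5,-6,0,0,-2.7]
    - [-4.9,26.5,-6,0,0,-2.7]
    - [-4.9,27.7,-6,0,0,-2.7]
    - [-4.9,28.1,-6,0,0,-2.7]
    - [-4.9,28.1,-6,0,0,-2.7]
    - [-4.9,28.1,-6,0,0,-2.7]
    - [-4.9,28.1,-6,0,0,-2.7]

```text
clock: 5.65
eef_pos: [484.8, -69.8, 93.1]
tool_rot: [-3.14, 0.001, 0.167]
force: [-0.4, 0.5, -5.1]
width: 17.3
```

Run:
```python
from h import *
s,T=tool();print(s["clock"],s["eef_pos"],s["tool_rot"],np.round(s["qpos"],2),s["width"],s["force"])
im=eyes.get_image("wrist")[:,:,::-1];cv2.imwrite("pics/w2.png",im);np.save("T2.npy",T)
cv2.imwrite("pics/w2c.png",cv2.resize(im[0:270,210:430],None,fx=2.2,fy=2.2,interpolation=2))
```

```text
5.65 [484.77319073 -69.76178543  93.12403706] [-3.14043926e+00  5.99394940e-04  1.67413251e-01] [-0.28  0.7   0.57  2.09 -0.72  0.55 -0.59] 17.349529103055723 [-0.37539594  0.50074102 -5.1235814 ]
```

View pics/w2c.png

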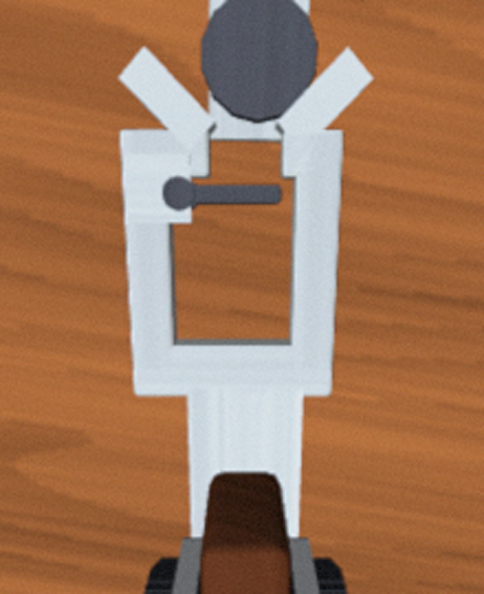

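Run:
```python
from fit import *
T=np.load("T2.npy");c=eyes.calibration("wrist");P=T@c["tool_from_camera"]
q=lambda u,v,z:ray(c,P,210+u/2.2,v/2.2,z)
for z in (84,85.5,87):
    W=[(q(175,344,z),56.5,17),(q(292,344,z),56.5,-11),(q(136,394,z),None,27),(q(329,394,z),None,-21),(q(121,131,z),None,27),(q(342,131,z),None,-21),(q(143,47,z),118,None),(q(348,47,z),118,None),(q(209,160,z),None,8),(q(283,160,z),None,-8),(q(188,397,z),None,14),(q(302,397,z),None,-14)]
    p,r=fit(W,[485,-70,.16]);print(z,p,r)
a=[(q(209,2,13),15),(q(211,135,13),15),(q(310,2,13),-15),(q(309,25,13),-15)]
print("bar hd",np.arctan2(*(a[0][0]-a[1][0])[1::-1]))
h=q(259.5,57,40);print("head",h,"width",np.linalg.norm(q(201,57,40)-q(318,57,40)))
for psi in(.16,.175):
    n=np.array([-np.sin(psi),np.cos(psi)]);print([round(float(n@(k-h)[:2]),1) for k,_ in a])
W=[(k,None,y) for k,y in a]+[(h,0,0)];print(fit(W,[608,-51,.165]))
Tl=T[:3,:3].T@(np.r_[p[:2],0]-T[:3,3]);print("hook in tool",Tl[:2],p[2]-ctrl.read_state()["tool_rot"][2])
```

```text
84 [ 4.83921867e+02 -6.95746675e+01  1.65342496e-01] [-0.2 -0.2 -0.2 -0.1 -0.2  0.5 -0.2  0.3  0.2  0.2  0.  -0.1  0.1  0.1]
85.5 [ 4.83908598e+02 -6.95886070e+01  1.65188241e-01] [ 0.1 -0.4  0.1 -0.  -0.5  0.7 -0.4  0.6 -0.1 -0.1 -0.1 -0.  -0.1  0.2]
87 [ 4.83893631e+02 -6.95930278e+01  1.64928060e-01] [ 0.4 -0.5  0.4  0.1 -0.7  0.9 -0.6  0.8 -0.4 -0.4 -0.1  0.1 -0.2  0.4]
bar hd 0.1661996519101774
head [608.12103956 -52.57988329  40.        ] width 31.356298347937994
[14.7, 14.5, -15.3, -15.3]
[14.4, 14.8, -15.6, -15.5]
(array([ 6.08167335e+02, -5.28616573e+01,  1.62843392e-01]), array([-0. , -0.2, -0.1, -0. ,  0. ,  0.3]))
hook in tool [-0.78332353 -0.2055515 ] -0.0021713115484924828
```

Call:
move_arm:
  increments:
    - [-1,0.37,0,0,0,0]
    - [-2,0.37,0,0,0,0]
    - [-2,0.37,1,0,0,0]
    - [-2,0.37,2.5,0,0,0]
    - [-2,0.37,4,0,0,0]
    - [-2,0.37,5,0,0,0]
    - [-2,0.37,5.5,0,0,0]
    - [-2,0.37,5.85,0,0,0]
    - [-2,0.37,5.85,0,0,0]
    - [-1.5,0.37,5.85,0,0,0]
    - [-1,0.37,5.85,0,0,0]
    - [-0.5,0.37,5.85,0,0,0]
    - [0,0.37,5.85,0,0,0]
    - [0.4,0.37,5.85,0,0,0]
    - [0.8,0.37,5.85,0,0,0]
    - [1.1,0.37,5.85,0,0,0]
    - [1.1,0.37,5.85,0,0,0]
    - [1.1,0.37,5.85,0,0,0]

```text
clock: 7.5
eef_pos: [496.2, -73.3, 34.7]
tool_rot: [-3.142, 0.0, 0.165]
force: [0.1, -0.2, -5.7]
width: 17.7
```

Run:
```python
from h import *
s,T=tool();print(s["clock"],s["eef_pos"],s["tool_rot"],s["width"],s["force"])
im=eyes.get_image("wrist")[:,:,::-1];np.save("T3.npy",T)
cv2.imwrite("pics/w3c.png",cv2.resize(im[0:270,210:430],None,fx=2.2,fy=2.2,interpolation=2))
```

```text
7.5 [496.21183476 -73.26524277  34.73605179] [-3.14150032e+00  3.70554275e-04  1.65038013e-01] 17.71825689147213 [ 0.10591653 -0.18389233 -5.70495881]
```

View pics/w3c.png

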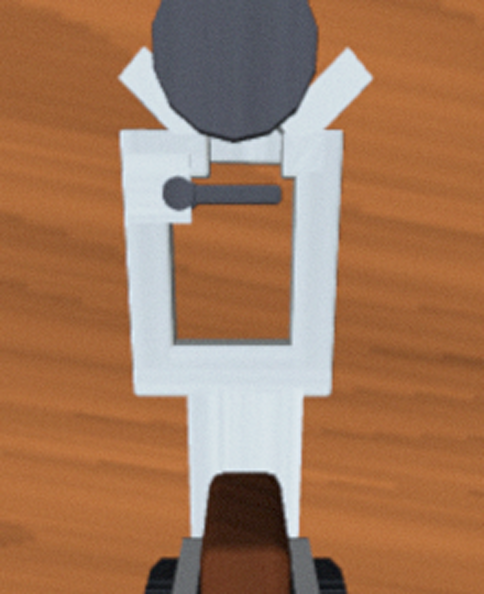

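Run:
```python
from fit import *
T=np.load("T3.npy");c=eyes.calibration("wrist");P=T@c["tool_from_camera"]
q=lambda u,v,z:ray(c,P,210+u/2.2,v/2.2,z)
z=27
W=[(q(175,344,z),56.5,17),(q(292,344,z),56.5,-11),(q(136,394,z),None,27),(q(329,394,z),None,-21),(q(121,131,z),None,27),(q(342,131,z),None,-21),(q(143,47,z),118,None),(q(348,47,z),118,None),(q(209,160,z),None,8),(q(283,160,z),None,-8),(q(188,397,z),None,14),(q(302,397,z),None,-14)]
p,r=fit(W,[485,-70,.16]);print(z,p,r)
l,rr,bt=q(152,55,40),q(318,55,40),q(236,141,40);h=(l+rr)/2;print("head w",np.linalg.norm(l-rr))
u=np.array([np.cos(p[2]),np.sin(p[2])]);h=np.r_[(n:=np.array([-u[1],u[0]]))*(n@h[:2])+u*(u@bt[:2]+16)]
d=h-p[:2];print("stud in hook",u@d,n@d,h)
```

```text
27 [ 4.95353508e+02 -7.31007462e+01  1.62852626e-01] [ 0.  -0.3  0.1 -0.  -0.5  0.7 -0.4  0.5 -0.1 -0.  -0.  -0.  -0.1  0.2]
head w 31.195367738258376
stud in hook 115.0886579245476 2.1079012999929865 [608.57764205 -52.36097981]
```

Call:
move_arm:
  increments:
    - [0,-0.2,0,0,0,0]
    - [0,-0.2,0,0,0,0]
    - [0.3,-0.2,0,0,0,0]
    - [0.6,-0.2,0,0,0,0]
    - [0.9,-0.2,0,0,0,0]
    - [1.1,-0.2,0,0,0,0]
    - [1.3,-0.2,0,0,0,0]
    - [1.3,-0.2,0,0,0,0]
    - [1.3,-0.2,0,0,0,0]

```text
clock: 8.45
eef_pos: [508.8, -69.1, 34.7]
tool_rot: [-3.142, 0.0, 0.165]
force: [0.0, -0.9, -5.3]
width: 17.2
```

Run:
```python
from h import *
s,T=tool();print(s["clock"],s["eef_pos"],s["tool_rot"],s["width"],s["force"])
im=eyes.get_image("wrist")[:,:,::-1];np.save("T4.npy",T)
cv2.imwrite("pics/w4c.png",cv2.resize(im[0:270,210:430],None,fx=2.2,fy=2.2,interpolation=2))
```

```text
8.45 [508.81449626 -69.14273101  34.74945121] [-3.14153904e+00  2.30133930e-04  1.65112371e-01] 17.21903836965785 [ 0.04565174 -0.93509881 -5.27320289]
```

View pics/w4c.png

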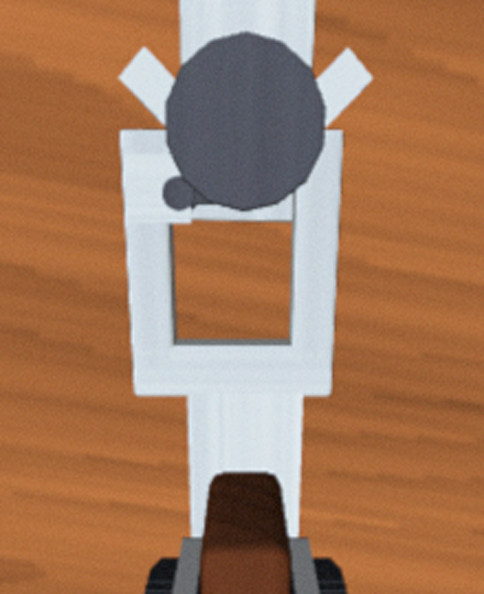

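The head centre (245,121) is now in line with the throat (246), so the stud is centred at about x = 102 mm. Next I push slowly.

Call:
move_arm:
  increments:
    - [0.15,0,0,0,0,0]
    - [0.3,0,0,0,0,0]
    - [0.45,0,0,0,0,0]
    - [0.6,0,0,0,0,0]
    - [0.75,0,0,0,0,0]
    - [0.9,0,0,0,0,0]
    - [1.05,0,0,0,0,0]
    - [1.2,0,0,0,0,0]
    - [1.35,0,0,0,0,0]
    - [1.5,0,0,0,0,0]

```text
clock: 9.5
eef_pos: [523.7, -66.7, 34.7]
tool_rot: [-3.142, 0.0, 0.165]
force: [-1.5, -0.6, -6.2]
width: 17.0
```

Call:
move_arm:
  increments:
    - [0.15,0,0,0,0,0]
    - [0.3,0,0,0,0,0]
    - [0.45,0,0,0,0,0]
    - [0.6,0,0,0,0,0]
    - [0.75,0,0,0,0,0]
    - [0.9,0,0,0,0,0]
    - [1.05,0,0,0,0,0]
    - [1.2,0,0,0,0,0]
    - [1.35,0,0,0,0,0]
    - [1.5,0,0,0,0,0]

```text
clock: 10.5
eef_pos: [538.6, -64.2, 34.8]
tool_rot: [-3.142, 0.0, 0.165]
force: [-3.4, -1.9, -3.8]
width: 17.5
```

```bash
cat > look.py <<'E'
# stud x in hook frame from the dark head's rear edge in the wrist picture (no viewing)
from h import *
import sys
s,T=tool();im=eyes.get_image("wrist")[:,:,::-1];cv2.imwrite(sys.argv[1],cv2.resize(im[0:270,210:430],None,fx=2.2,fy=2.2,interpolation=2))
m=((abs(im.astype(int)-[90,75,75])).max(2)<25).astype(np.uint8);m[230:]=0;m[:,:240]=0;m[:,400:]=0
k,l,st,ct=cv2.connectedComponentsWithStats(m);i=1+st[1:,4].argmax()
c=eyes.calibration("wrist");h=ray(c,T@c["tool_from_camera"],*ct[i],40)
d=(T[:3,:3].T@(h-T[:3,3]))
print("clock",s["clock"],"tcp",s["eef_pos"].round(1) if hasattr(s["eef_pos"],"round") else s["eef_pos"],"F",np.round(s["force"],1),"stats",st[i],"stud in hook",d[0]+.8,-d[1],"world",h)
E
python3 look.py pics/w5.png
```

```text
clock 10.5 tcp [538.6 -64.2  34.8] F [-3.4 -1.9 -3.8] stats [ 284   28   74   79 4384] stud in hook 97.75820974382765 0.2782117958726655 world [634.1459025  -48.02255739  40.        ]
```

Call:
move_arm:
  increments:
    - [0.15,0,0,0,0,0]
    - [0.3,0,0,0,0,0]
    - [0.45,0,0,0,0,0]
    - [0.6,0,0,0,0,0]
    - [0.75,0,0,0,0,0]
    - [0.9,0,0,0,0,0]
    - [1.05,0,0,0,0,0]
    - [1.2,0,0,0,0,0]
    - [1.35,0,0,0,0,0]
    - [1.5,0,0,0,0,0]

```text
clock: 11.55
eef_pos: [552.8, -60.2, 34.4]
tool_rot: [-3.139, 0.001, 0.167]
force: [-4.2, 1.9, -4.8]
width: 16.9
```

```bash
python3 look.py pics/w6.png
```

```text
clock 11.55 tcp [552.8 -60.2  34.4] F [-4.2  1.9 -4.8] stats [ 284   67   77   73 3990] stud in hook 83.54475302004661 -1.1263404709742322 world [634.59819378 -47.63295797  40.        ]
```

Call:
move_arm:
  increments:
    - [0.15,0,0,0,0,0]
    - [0.3,0,0,0,0,0]
    - [0.45,0,0,0,0,0]
    - [0.6,0,0,0,0,0]
    - [0.75,0,0,0,0,0]
    - [0.9,0,0,0,0,0]
    - [1.05,0,0,0,0,0]
    - [1.2,0,0,0,0,0]
    - [1.35,0,0,0,0,0]
    - [1.5,0,0,0,0,0]
    - [1.6,0,0,0,0,0]

```text
clock: 12.7
eef_pos: [570.4, -61.1, 35.3]
tool_rot: [3.138, -0.002, 0.163]
force: [-1.1, -0.2, -4.7]
width: 17.5
```

```bash
python3 look.py pics/w7.png
```

```text
clock 12.7 tcp [570.4 -61.1  35.3] F [-1.1 -0.2 -4.7] stats [ 285  108   65   66 3340] stud in hook 66.37145917523218 2.2528346449340693 world [634.67362435 -48.22481605  40.        ]
```

Call:
move_arm:
  increments:
    - [0.05,0,0,0,0,0]
    - [0.1,0,0,0,0,0]
    - [0.15,0,0,0,0,0]
    - [0.2,0,0,0,0,0]
    - [0.2,0,0,0,0,0]

```text
clock: 13.25
eef_pos: [571.2, -58.8, 34.8]
tool_rot: [3.141, -0.0, 0.165]
force: [-0.2, 0.5, -5.4]
width: 17.4
```

```bash
python3 look.py pics/w8.png
```

```text
clock 13.25 tcp [571.2 -58.8  34.8] F [-0.2  0.5 -5.4] stats [ 288  110   67   67 3381] stud in hook 65.2546132966112 0.24860736687164517 world [634.72354662 -48.01387112  40.        ]
```

View pics/w8.png

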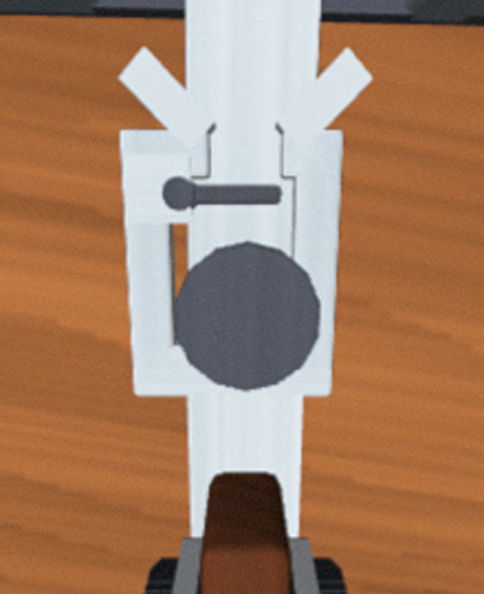

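The latch is shut: finger (179 to 280, 193) lies across the pocket as before, with the head at (247,315) behind it. Next I estimate the home position from the front uprights.

Run:
```python
from h import *
c=eyes.calibration("top");P=c["pose"];u=np.array([np.cos(.1645),np.sin(.1645)])
for z in(20,40,60):
    p=(ray(c,P,319.6,150,z)+ray(c,P,352.6,146.8,z))/2;print(z,p.round(1),"stud travel from rear to home",u@(np.array([634.7,-48])-(p[:2]-120*u)))
```

```text
20 [714.8 -41.3  20. ] stud travel from rear to home 39.89112597836033
40 [708.9 -40.1  40. ] stud travel from rear to home 45.4941610639631
60 [703.  -38.9  60. ] stud travel from rear to home 51.09719614956587
```

Call:
move_arm:
  increments:
    - [-0.2,0,0,0,0,0]
    - [-0.4,0,0,0,0,0]
    - [-0.6,0,0,0,0,0]
    - [-0.8,0,0,0,0,0]
    - [-1,0,0,0,0,0]
    - [-1.2,0,0,0,0,0]
    - [-1.4,0,0,0,0,0]
    - [-1.5,0,0,0,0,0]
    - [-1.6,0,0,0,0,0]
    - [-1.7,0,0,0,0,0]
    - [-1.8,0,0,0,0,0]
    - [-1.9,0,0,0,0,0]
    - [-2.0,0,0,0,0,0]
    - [-2.15,0,0,0,0,0]
    - [-2.3,0,0,0,0,0]
    - [-2.45,0,0,0,0,0]
    - [-2.6,0,0,0,0,0]
    - [-2.75,0,0,0,0,0]
    - [-2.9,0,0,0,0,0]
    - [-3.05,0,0,0,0,0]

```text
clock: 15.3
eef_pos: [540.9, -63.8, 34.8]
tool_rot: [-3.141, -0.0, 0.165]
force: [1.7, 1.3, -4.5]
width: 17.5
```

```bash
python3 look.py pics/w9.png
```

```text
clock 15.3 tcp [540.9 -63.8  34.8] F [ 1.7  1.3 -4.5] stats [ 284   69   72   72 3918] stud in hook 82.78606585379308 0.6406696813696688 world [621.62373405 -49.69687216  40.        ]
```

Call:
move_arm:
  increments:
    - [-0.15,0,0,0,0,0]
    - [-0.3,0,0,0,0,0]
    - [-0.45,0,0,0,0,0]
    - [-0.6,0,0,0,0,0]
    - [-0.75,0,0,0,0,0]
    - [-0.9,0,0,0,0,0]
    - [-1.05,0,0,0,0,0]
    - [-1.2,0,0,0,0,0]
    - [-1.35,0,0,0,0,0]
    - [-1.5,0,0,0,0,0]
    - [-1.65,0,0,0,0,0]
    - [-1.8,0,0,0,0,0]
    - [-1.95,0,0,0,0,0]
    - [-2.1,0,0,0,0,0]

```text
clock: 16.75
eef_pos: [520.2, -67.3, 34.8]
tool_rot: [-3.142, -0.0, 0.165]
force: [2.4, 1.0, -5.2]
width: 16.9
```

Call:
move_arm:
  increments:
    - [-0.1,0,0,0,0,0]
    - [-0.2,0,0,0,0,0]
    - [-0.3,0,0,0,0,0]
    - [-0.4,0,0,0,0,0]

```text
clock: 17.15
eef_pos: [516.3, -67.9, 34.8]
tool_rot: [-3.142, 0.0, 0.165]
force: [2.4, 1.3, -4.5]
width: 17.2
```

Call:
move_arm:
  increments:
    - [-0.1,0,0,0,0,0]
    - [-0.2,0,0,0,0,0]
    - [-0.3,0,0,0,0,0]

```text
clock: 17.45
eef_pos: [513.3, -68.4, 34.8]
tool_rot: [-3.142, -0.0, 0.165]
force: [2.3, 1.2, -5.5]
width: 17.1
```

```bash
python3 look.py pics/w10.png
```

```text
clock 17.45 tcp [513.3 -68.4  34.8] F [ 2.3  1.2 -5.5] stats [ 284   69   71   72 3892] stud in hook 82.75134324803227 1.116834324435 world [593.95563139 -53.86194608  40.        ]
```

Call:
move_arm:
  increments:
    - [-0.1,0,0,0,0,0]
    - [-0.2,0,0,0,0,0]
    - [-0.25,0,0,0,0,0]

```text
clock: 17.8
eef_pos: [510.8, -68.9, 34.8]
tool_rot: [3.142, 0.0, 0.165]
force: [2.4, 0.8, -5.7]
width: 17.4
```

Call:
move_arm:
  increments:
    - [-0.1,0,0,0,0,0]
    - [-0.2,0,0,0,0,0]
    - [-0.25,0,0,0,0,0]

```text
clock: 18.1
eef_pos: [508.3, -69.3, 34.8]
tool_rot: [-3.141, 0.0, 0.165]
force: [2.2, 0.9, -5.1]
width: 17.0
```

Call:
move_arm:
  increments:
    - [-0.1,0,0,0,0,0]
    - [-0.2,0,0,0,0,0]
    - [-0.25,0,0,0,0,0]

```text
clock: 18.4
eef_pos: [505.8, -69.7, 34.8]
tool_rot: [-3.141, 0.0, 0.165]
force: [2.7, 1.4, -5.2]
width: 17.2
```

Call:
move_arm:
  increments:
    - [-0.1,0,0,0,0,0]
    - [-0.2,0,0,0,0,0]
    - [-0.25,0,0,0,0,0]

```text
clock: 18.7
eef_pos: [503.3, -70.1, 34.8]
tool_rot: [-3.142, 0.0, 0.165]
force: [1.8, 0.8, -4.7]
width: 17.2
```

Call:
move_arm:
  increments:
    - [-0.1,0,0,0,0,0]
    - [-0.2,0,0,0,0,0]
    - [-0.3,0,0,0,0,0]

```text
clock: 19.0
eef_pos: [500.5, -70.6, 34.8]
tool_rot: [-3.142, 0.0, 0.165]
force: [2.2, 0.5, -6.4]
width: 17.3
```

Call:
move_arm:
  increments:
    - [-0.1,0,0,0,0,0]
    - [-0.2,0,0,0,0,0]
    - [-0.3,0,0,0,0,0]

```text
clock: 19.3
eef_pos: [499.3, -71.0, 35.0]
tool_rot: [3.141, -0.003, 0.165]
force: [7.4, 2.2, -6.7]
width: 17.5
```

```bash
python3 - <<'E'
from h import *
im=eyes.get_image("top")[:,:,::-1];cv2.imwrite("pics/top2.png",cv2.resize(im[85:245,260:400],None,fx=3.7,fy=3.7,interpolation=2))
E
python3 look.py pics/w11.png
```

```text
clock 19.35 tcp [499.4 -71.   35.1] F [ 5.5  1.1 -6.7] stats [ 284   68   70   72 3862] stud in hook 82.94250154098928 1.542285678308489 world [580.1056151  -55.95598803  40.        ]
```

View pics/top2.png

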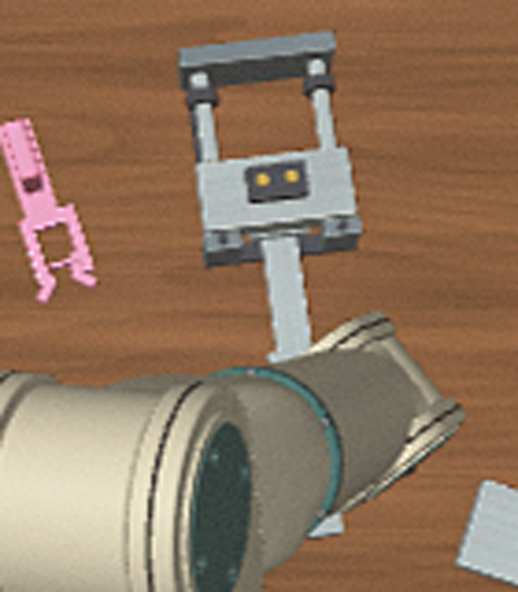

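The force rose to 7.4 N with the TCP lagging, and the block is now seen against the front uprights. I'll pull 0.5 mm more as a check, then relax, set the foot down and release.

Call:
move_arm:
  increments:
    - [-0.05,0,0,0,0,0]
    - [-0.05,0,0,0,0,0]

```text
clock: 19.6
eef_pos: [499.3, -71.0, 35.1]
tool_rot: [3.14, -0.004, 0.166]
force: [6.7, 2.1, -6.1]
width: 17.3
```

Call:
move_arm:
  increments:
    - [0.2,0,0,0,0,0]
    - [0.4,0,0,0,0,0]
    - [0.6,0,0,0,0,0]
    - [0.6,0,0.05,0,0,0]
    - [0.6,0,0.1,0,0,0]
    - [0.6,0,0.1,0,0,0]
    - [0.6,0,0.1,0,0,0]
    - [0.6,0,0.1,0,0,0]

```text
clock: 20.4
eef_pos: [502.7, -70.2, 33.8]
tool_rot: [-3.141, 0.001, 0.165]
force: [-0.3, 0.5, -4.2]
width: 17.4
```

```bash
python3 look.py pics/w12.png
```

```text
clock 20.4 tcp [502.7 -70.2  33.8] F [-0.3  0.5 -4.2] stats [ 284   76   70   72 3929] stud in hook 79.7977323347358 1.5764737665044137 world [580.32446555 -55.69540734  40.        ]
```

Call:
move_arm:
  increments:
    - [0,0,0.04,0,0,0]
    - [0,0,0.08,0,0,0]
    - [0,0,0.08,0,0,0]
    - [0,0,0.08,0,0,0]

```text
clock: 20.85
eef_pos: [502.9, -70.2, 33.6]
tool_rot: [-3.141, -0.0, 0.165]
force: [-2.9, 0.6, 5.0]
width: 17.4
```

Call:
move_arm:
  increments:
    - [0,0,0,0,0,0]
    - [0,0,0,0,0,0]
    - [0,0,0,0,0,0]
    - [0,0,0,0,0,0]
    - [0,0,0,0,0,0]
    - [0,0,0,0,0,0]
    - [0,0,0,0,0,0]
    - [0,0,0,0,0,0]
  grip: 0.2

```text
clock: 21.65
eef_pos: [503.0, -70.1, 33.0]
tool_rot: [-3.142, 0.0, 0.165]
force: [0.2, 0.2, -0.2]
width: 51.1
```

Call:
move_arm:
  increments:
    - [0,0,-0.5,0,0,0]
    - [0,0,-2,0,0,0]
    - [0,0,-4,0,0,0]
    - [0,0,-7,0,0,0]
    - [0,0,-10,0,0,0]
    - [0,0,-12,0,0,0]
    - [0,0,-12,0,0,0]
    - [0,0,-12,0,0,0]
    - [0,0,-12,0,0,0]

```text
clock: 22.55
eef_pos: [502.3, -69.8, 152.2]
tool_rot: [-3.141, 0.002, 0.165]
force: [-0.9, -0.1, -1.0]
width: 51.1
```

Run:
```python
from h import *
s,T=tool();np.save("T9.npy",T);print(s["clock"],s["eef_pos"],s["force"],s["width"])
im=eyes.get_image("wrist")[:,:,::-1]
cv2.imwrite("pics/w13.png",cv2.resize(im[0:330,190:450],None,fx=1.8,fy=1.8,interpolation=2))
```

```text
22.55 [502.30717632 -69.77609408 152.23029475] [-0.85366694 -0.08177087 -0.97919266] 51.10927281410118
```

View pics/w13.png

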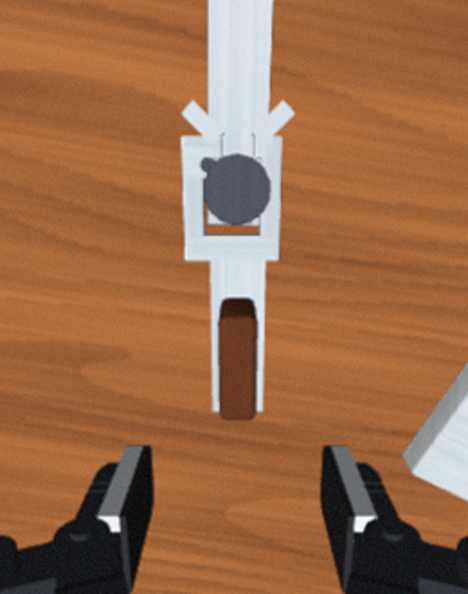

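Run:
```python
from h import *
T=np.load("T9.npy");c=eyes.calibration("wrist");P=T@c["tool_from_camera"]
print("head",ray(c,P,190+237/1.8,189/1.8,40),"grip top",ray(c,P,190+237/1.8,365/1.8,70))
print(ctrl.finish_job())
```

```text
head [579.77130218 -56.8818912   40.        ] grip top [505.06301624 -69.29568989  70.        ]
the job is handed in; nothing more can be done
None
```

I handed the job in at about 22.6 s, well inside the 56 s limit. I used all 12 pictures, four more than planned. The hook is coupled to the stud, the carriage looks to be against its front stop, and the hook stands released on the bench. The hand-in reports no verdict.

- **Grasp:** I picked up the steel hook by its wooden grip and left both pink look-alikes alone.
- **Coupling:** I lined the mouth up with the stud and pushed slowly. The carriage rolled back about 26 mm to its rear stop, then the latch opened. A close picture showed it shut again behind the stud, which sat at about x = 65 mm of the hook.
- **Drawing:** I drew the carriage about 55 mm until the pull rose to about 7 N. A further 0.5 mm of pull did not move it. The top picture showed the block against the front uprights.
- **Release:** I eased off, set the foot on the bench, opened the gripper and rose 120 mm.

**Last checks:**
- The stud was at about (580, -57) mm, unmoved after release.
- The hook looked level, with the stud in its pocket.
- The highest wrist force I read was under 10 N. Forces were read only at the end of each call, so a short peak could have been missed.

**Open points:**
- The latch's free end is hidden under the stud head in the last picture. That it is still shut rests on the earlier picture, and on the pull, which the stud took at x = 82 mm, where the shut latch holds it.
- My estimate of the home position from the uprights gave 40–51 mm of travel, against 55 mm measured. I put this down to not knowing the uprights' height, and I trusted the firm stop and the top picture instead.
- I did not measure the bystanders again at the end.

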